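# Set the rotary specimen stage to the red line and clamp it

### The arm

A 7-joint arm with a two-finger parallel gripper is mounted at the origin on the work surface. World frame = base frame: x ahead of the robot, y to its left, z up, the work surface at z = 0. Lengths are in m, angles in rad, forces in N, time in s.
With the tool pointing down it reaches from about 0.4 to 0.85 m from the base axis. Payload 10.4 kg.
Tool frame: the origin (TCP) lies at the very end of the fingers, on their centre line; the grasp point (between the pads) lies 19 mm behind it; x points along the fingers, z is the direction in which the jaws open and shut, and the axes are right-handed (so a half turn about x gives the same grasp; the last joint's range is limited). The gripper opens to 85 mm and grips with 20 to 120 N. Pads are 22 mm wide; open, the fingers measure 114 mm over their backs; the gripper's body (76 mm by 85 mm) begins 54 mm behind the grasp point. The pads swing forward as they close: fully open they stand 13 mm farther back than shut.
Start: joints at [-1.217, 0.332, -0.065, 1.46, 0.022, 1.35, -0.088], TCP at [0.23, 0.581, 0.231] pointing down, gripper open.
Joint ranges: [-2.6, 2.6], [-0.5, 2.12], [-1.47, 1.34], [0.16, 2.42], [-1.27, 4.41], [0.06, 2.06], [-2.6, 2.6]. Speed limits (rad/s): [2.22, 2.22, 2.79, 2.79, 3.14, 3.14, 3.14].

### API

Orientations are given as a unit quaternion [x, y, z, w].
In Python, from workcell import telemetry, viewer, manip, spot_in, mark_of gives the robot as it stands. The module is installed in compiled form; this text tells all that it offers.
- The arm moves only by the shell command python3 -m crank 'ROWS' [FORCE]. ROWS is JSON, a list of rows, each a list of 3 entries, a list of its own where there are three numbers: the closure, from 0 (fully open) to 1 (shut), then the shift along the world's x, y, z in cm, then the turn, a rotation vector about the world's x, y, z in rad. A call has 1 to 12 rows; each row shifts and turns the commanded pose from where the row before left it; what a row does not reach is not made up. A row lasts 1/12 s, in which the tool goes at most 41.7 mm and 7.16 degrees, less where a joint would pass 70% of its speed; a pose out of reach is approached as far as the arm can. A call with a gripper value outside its range is refused whole. The fingers move at their own pace and stop on an object; FORCE is the grip in N (left out, the last holds). Time passes only in rows, so rows that do not move let the fingers close. It gives the time, the measured TCP pose, the force and the opening at its end, in the units of the state.
- telemetry.get_obs(): the state, without advancing time (a new reading comes with each control period).
- viewer.camera(name): name is "side" or "top" or "wrist"; returns a dict with "frame" (420x560x3 uint8, red, green, blue), "intrinsics" (3x3 intrinsics, pixels), "cam_to_world" (4x4, takes a point from camera to world coordinates). Camera axes: x right, y up, looking along -z (the intrinsics and any distortion apply to the point x, -y, -z); pixel columns grow to the right and rows downward; lengths in m; the calibration is good to about 2 mm. A picture is of the moment at which its call begins. There is no depth.
- manip.hand_in(): hands the job in, once; it reports no verdict.
Trained networks look in a picture, given as the dict that the camera call returned (one of the last four; its "shot" number tells which), for a name from the list of things; names that differ only in an ending like _2 or _b are one class to them, and where a whole thing is asked for, a point or a joint stands for the part that bears it (a point fixed in the world has none). Each returns a list of dicts, best first, with "conf" (0 to 1); they miss things now and then, are a little off and sometimes report something else, mostly with a low value. They report only what shows in the picture. A call takes as long as a camera call.
- spot_in(thing, picture): "location" ([x, y, z] in m, in the coordinates of the camera as it stood for that picture, good to about 4 mm: the middle of the surface that is visible of it).
- mark_of(thing, picture): "location" ([x, y, z] in m, in the coordinates of the camera as it stood for that picture, good to about 4 mm: a listed point, or the origin of a listed thing).
The state is a dict: "clock": time; "joint_pos": joint angles; "joint_velocities": joint speeds; "tau": joint torques, N m; "position": TCP position; "ee_rot": TCP orientation; "ft_force": force on the tool from outside, world axes, zero at the start; "torque": the same for the moment, N m; "grip_width": opening from 0.0 (shut) to 1.0 (fully open).
Only numpy, scipy, OpenCV 4.12 (cv2) and the standard library are available. Lean on these libraries where they do the work, as an engineer would, in place of code of your own. Each camera call takes 0.05 s, during which the arm holds its last target. There are 200 camera calls.

### The job

Push the yellow post on the stage's dial round gently with the fingertips until the white index line on the dial lines up with the red line on the scale; then push the orange-tipped clamp lever all the way over to its other side to lock the setting, without disturbing it. Only push: do not grip or lift anything; the brass specimen must ride on the middle of the dial, and the other things on the bench stay where they are. Finish with the hand clear.

Things in the scene. Friction and masses are not known exactly. Their poses are not given: they have to be found in the camera images.
- stage: Fixed rotary specimen stage. Black base plate 200 x 280 mm, 18 mm thick (x from -100 to 100, y from -180 to 100 mm in its own frame), carrying a silver round scale of 98 mm radius whose top is 44 mm above the table. Origin: on the dial's axis at table height; z up. It is bolted down; its yaw varies.
- dial (a joint): Angle (rad) of the black dial, a disc of 70 mm radius that turns about the stage's vertical axis in the middle of the scale, top 48 mm above the table. 0 when the index line points along the stage's +x; grows counter-clockwise seen from above; stops at -1.9 and 1.9. It has friction (about 0.08 N m, some 1.5 N at the post) and stays where it is left.
- index_tip (a point): Outer end of the white index line (4 mm wide, 44 mm long, radial) on the dial, 71 mm from the axis, 48 mm above the table. Turns with the dial.
- post_mid (a point): Middle of the yellow post that stands on the dial: 14 mm diameter, 30 mm tall (48 to 78 mm above the table), 54 mm from the axis and 90 degrees counter-clockwise (seen from above) from the index line. Point lies 63 mm above the table. Push it sideways to turn the dial.
- target_mark (a point): Inner end of the red target line (5 mm wide, 26 mm long, radial, 3 mm proud of the silver scale), 71 mm from the axis, 48 mm above the table. Fixed on the scale; its place varies. The index lines up when index_tip is at this point. It always lies counter-clockwise of the index at the start, at most 2.3 rad away.
- clamp (a joint): Angle (rad) of the clamp lever: 0 = open, leaning 0.5 rad to the stage's -x; 1.0 = fully over, leaning 0.5 rad to the stage's +x (locked). Starts between 0 and 0.1; stiff (about 0.06 N m), stays where it is left.
- clamp_tip (a point): Centre of the orange ball (26 mm diameter) at the end of the clamp lever. The 10 mm rod runs 80 mm from the ball to its pivot, which lies at x = 30, y = -140 mm in the stage's frame, 40 mm above the table, on a grey block 70 x 50 mm that rises 25 mm above the base plate (43 mm above the table). It swings about the stage's y axis: the ball is 110 mm above the table at either end and 120 mm half-way. Its axes do not matter.
- specimen_mid (a point): Middle (8 mm up) of the small brass specimen, 24 mm diameter and 16 mm tall, standing loose on the dial within 5 mm of its axis. It must ride along, untouched.
- spare: Loose steel pin, 20 mm diameter, 28 mm tall, standing on the corner of the base plate; origin under its centre. Leave alone.
- jar: Loose amber jar with white cap, 36 mm diameter, 55 mm tall; origin under its centre. Leave alone.
- caliper: Loose steel caliper lying on the table, 220 mm along its x, jaws at its -x end pointing to its -y, 8 mm high. Leave alone.
- loupe: Loose black loupe, 40 mm diameter, 36 mm tall; origin under its centre. Leave alone.
- marker: Loose blue and black marker pen lying along its x, 122 mm long, 13 mm thick. Leave alone.
- tray: Loose white divided sample tray 120 x 160 x 22 mm; origin under its centre. Leave alone.
- cup: Loose white mug, 72 mm diameter, 85 mm tall, handle towards its +y; origin under its centre. Leave alone.

How it is judged:
By the outcome, as a careful person would: the job done as asked, in the order asked, and still so for the second after the job is handed in, with the robot touching nothing.
It also fails if it takes over 64 s, if anything falls off the work surface, if the arm or the gripper's body presses on something with over 40 N, if the wrist force passes 120 N, or if a joint passes its speed limit or range.

## Working session

There is one attempt and no reset: what is moved stays moved. The work goes in short steps, Python scripts to look and compute and a shell command to move; the robot and the scene stay as the last step left them, time stands still between calls to the robot, and variables do not carry over. Pictures are saved under pics/ and viewed, about 8 in all and at most 12, crops included, and the job is handed in when it is done.

```bash
mkdir -p pics; cat > h.py <<'E'
import numpy as np, cv2
from workcell import telemetry, viewer, manip, spot_in, mark_of
def w(p,loc): return (p["cam_to_world"]@np.r_[loc,1])[:3]
def look(p,names,f=mark_of):
    for n in names:
        for d in f(n,p)[:2]: print(n,round(d["conf"],2),np.round(w(p,d["location"]),4))
def save(p,n): cv2.imwrite(f"pics/{n}.png",p["frame"][...,::-1])
def pix(p,X):
    c=(np.linalg.inv(p["cam_to_world"])@np.r_[X,1])[:3]*[1,-1,-1]
    u=p["intrinsics"]@c; return u[:2]/u[2]
E
python3 - <<'E'
from h import *
s=telemetry.get_obs(); print({k:np.round(v,3) for k,v in s.items()})
ns="stage index_tip post_mid target_mark clamp_tip specimen_mid spare jar caliper loupe marker tray cup".split()
a=viewer.camera("top");save(a,"top1");b=viewer.camera("side");save(b,"side1")
look(a,ns);print();look(b,ns[:7])
E
```

```text
{'clock': np.float64(0.0), 'joint_pos': array([-1.217,  0.333, -0.065,  1.461,  0.022,  1.35 , -0.088]), 'joint_velocities': array([-0.001, -0.001, -0.   ,  0.001,  0.001, -0.   , -0.001]), 'tau': array([ 1.0000e-03, -6.2547e+01,  5.0000e-02, -3.9158e+01,  1.6000e-02,
        1.0000e-02,  0.0000e+00]), 'position': array([0.23 , 0.581, 0.231]), 'ee_rot': array([-0.398,  0.585,  0.397,  0.584]), 'ft_force': array([ 0.118, -0.749, -0.555]), 'torque': array([ 0.049, -0.   ,  0.022]), 'grip_width': np.float64(0.998)}
stage 0.67 [0.5675 0.0673 0.    ]
index_tip 0.58 [0.6338 0.0349 0.0468]
post_mid 0.95 [0.5854 0.1139 0.0605]
target_mark 0.16 [0.5691 0.0618 0.0562]
specimen_mid 0.37 [0.5696 0.0624 0.0558]
spare 0.53 [0.4681 0.1249 0.0174]
jar 0.6 [ 0.5803  0.2226 -0.001 ]
caliper 0.85 [ 7.284e-01  5.820e-02 -6.000e-04]
loupe 0.52 [ 0.4572  0.3979 -0.0018]
marker 0.46 [ 0.4231 -0.4463 -0.0011]
tray 0.82 [0.6738 0.473  0.0037]
cup 0.66 [ 0.5684 -0.4437  0.0015]

stage 0.83 [0.5708 0.0632 0.0038]
index_tip 0.9 [0.6315 0.0304 0.0476]
index_tip 0.47 [ 0.5723 -0.4446  0.0038]
post_mid 0.59 [0.5916 0.1081 0.0642]
target_mark 0.36 [0.6158 0.1128 0.0509]
clamp_tip 0.55 [ 0.5888 -0.0741  0.1135]
specimen_mid 0.54 [0.6179 0.1122 0.0519]
specimen_mid 0.4 [0.5646 0.0585 0.0583]
spare 0.67 [0.4717 0.1249 0.02  ]
spare 0.33 [0.5879 0.22   0.0015]
```

View pics/top1.png

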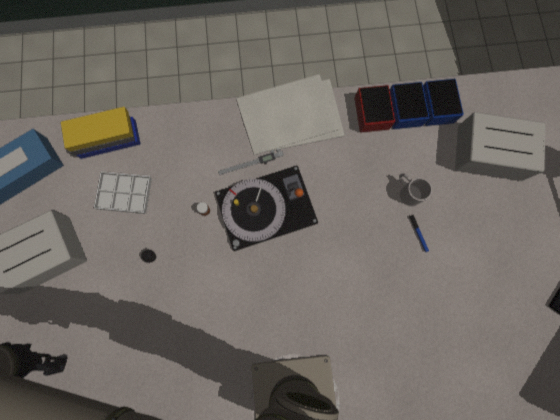

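View pics/side1.png

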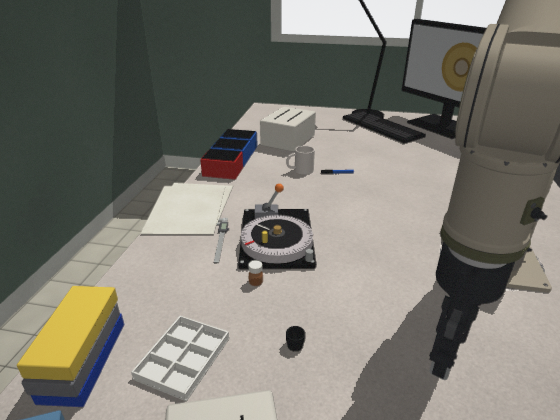

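The top view (stage around px 253,209) shows the red mark at about (233,190), the ball at (299,192), and the index pointing up. The side view agrees, with the post and red mark at about (263,238). Next I'll move above the stage for a closer look.

```bash
python3 -m crank '[[1,[2.4,-3.3,0.5],[0,0,-0.1]],[1,[2.4,-3.3,0.5],[0,0,-0.1]],[1,[2.4,-3.3,0.5],[0,0,-0.1]],[1,[2.4,-3.3,0.5],[0,0,-0.1]],[1,[2.4,-3.3,0.5],[0,0,-0.1]],[1,[2.4,-3.3,0.5],[0,0,-0.1]],[1,[2.4,-3.3,0.5],[0,0,-0.1]],[1,[2.4,-3.3,0.5],[0,0,-0.1]],[1,[2.4,-3.3,0.5],[0,0,-0.1]],[1,[2.4,-3.3,0.5],[0,0,-0.1]],[1,[2.4,-3.3,0],[0,0,-0.1]],[1,[2.4,-3.3,0],[0,0,-0.1]]]'
python3 - <<'E'
from h import *
from scipy.spatial.transform import Rotation as R
s=telemetry.get_obs();print(s["position"],s["joint_pos"]);print(R.from_quat(s["ee_rot"]).as_matrix().round(3))
a=viewer.camera("wrist");save(a,"w1");print(a["cam_to_world"].round(3))
look(a,"stage index_tip post_mid target_mark clamp_tip specimen_mid".split())
E
```

```text
clock: 2.1
position: [0.5189, 0.1834, 0.2821]
ee_rot: [0.004, 0.707, -0.004, 0.708]
ft_force: [0.4, 0.7, -0.5]
grip_width: -0.0
[0.51894159 0.18340303 0.28205558] [-0.75026837  0.13843809  0.36651452  1.60252926 -0.05041239  1.40844749
 -0.38968044]
[[ 0.001  0.011  1.   ]
 [ 0.001  1.    -0.011]
 [-1.     0.001  0.001]]
[[ 1.     0.01   0.002  0.52 ]
 [-0.01   0.965  0.263  0.251]
 [ 0.001 -0.263  0.965  0.425]
 [ 0.     0.     0.     1.   ]]
stage 0.67 [0.5657 0.0673 0.0009]
index_tip 0.93 [0.6335 0.0341 0.0479]
index_tip 0.51 [ 0.7326  0.0613 -0.0028]
post_mid 0.82 [0.586  0.1131 0.0662]
target_mark 0.62 [0.6181 0.1149 0.0498]
target_mark 0.19 [0.471  0.1245 0.0181]
specimen_mid 0.85 [0.5691 0.0649 0.0557]
```

View pics/w1.png

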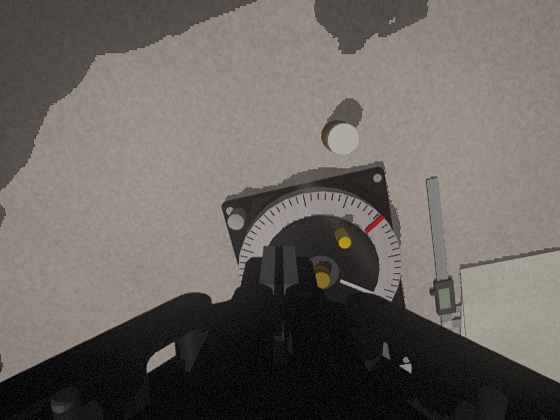

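The wrist view shows the post at (344,242), the red line at (374,224), and the index running from (340,280) to (390,300). Fitting these puts the dial centre at about (0.567, 0.0615) and the required turn at about 1.21 rad. Now I'll lower the shut fingers behind the post.

```bash
python3 -m crank '[[1,[1.72,-1.43,-2.5],[0,0,-0.067]],[1,[1.72,-1.43,-2.5],[0,0,-0.067]],[1,[1.72,-1.43,-2.5],[0,0,-0.067]],[1,[1.72,-1.43,-2.5],[0,0,-0.067]],[1,[1.72,-1.43,-2.5],[0,0,-0.067]],[1,[1.72,-1.43,-2.5],[0,0,-0.067]],[1,[0,0,-1],[0,0,0]],[1,[0,0,-1],[0,0,0]],[1,[0,0,0],[0,0,0]],[1,[0,0,0],[0,0,0]]]'
python3 - <<'E'
from h import *
a=viewer.camera("wrist");save(a,"w2")
look(a,"stage index_tip post_mid target_mark clamp_tip specimen_mid".split())
E
```

```text
clock: 3.28
position: [0.6206, 0.1012, 0.1117]
ee_rot: [0.142, 0.693, -0.142, 0.693]
ft_force: [0.3, 0.4, 0.7]
grip_width: -0.0
stage 0.97 [ 5.684e-01  6.690e-02 -5.000e-04]
index_tip 0.57 [0.6328 0.0319 0.0485]
post_mid 0.8 [0.5844 0.1122 0.0642]
target_mark 0.8 [0.6181 0.1148 0.0472]
target_mark 0.56 [ 0.5674  0.066  -0.001 ]
specimen_mid 0.64 [0.5687 0.064  0.0545]
```

View pics/w2.png

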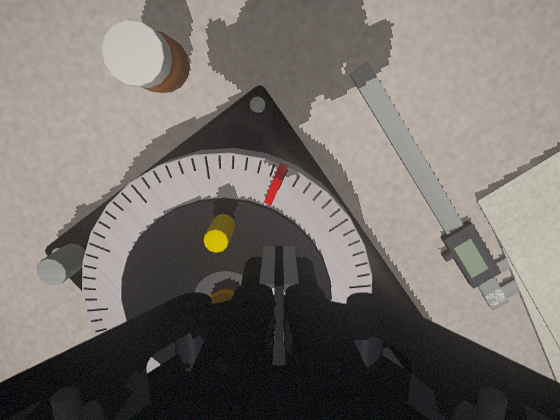

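The post's top is at (216,241), the red line runs (268,203) to (283,167), and the fingers are at (278,260). They are clear, just clockwise of the post. I'll fit the scale circle and the red line for a precise centre.

```bash
cat >> h.py <<'E'
def ray(p,uv,z):
    uv=np.atleast_2d(uv).astype(float); d=np.c_[uv,np.ones(len(uv))]@np.linalg.inv(p["intrinsics"]).T*[1,-1,-1]
    d=d@p["cam_to_world"][:3,:3].T; o=p["cam_to_world"][:3,3]
    return (o+d*((z-o[2])/d[:,2])[:,None])[:,:2]
def red(p):
    f=p["frame"].astype(int); m=(f[...,0]>120)&(f[...,1]<70)&(f[...,2]<80)
    v,u=np.nonzero(m); return np.c_[u,v]
E
python3 -m crank '[[1,[0,0,-1.5],[0,0,0]],[1,[0,0,-1.5],[0,0,0]],[1,[0,0,-1.3],[0,0,0]],[1,[0,0,-1.3],[0,0,0]],[1,[0,0,0],[0,0,0]],[1,[0,0,0],[0,0,0]]]' &
wait
python3 - <<'E'
from h import *
from scipy.optimize import least_squares
a=viewer.camera("wrist");save(a,"w3")
r=ray(a,red(a),.047)
f=a["frame"].astype(int)
m=((f.min(2)>115)&(f.max(2)-f.min(2)<45)).astype(np.uint8)
c0=np.array([.567,.062])
v,u=np.nonzero(m);P=ray(a,np.c_[u,v],.044);d=P-c0;rho=np.hypot(*d.T);th=np.arctan2(d[:,1],d[:,0])
o=[];i=[]
for t in np.arange(-.5,3.2,.04):
    k=(abs(th-t)<.02)&(rho>.06)&(rho<.108)
    if k.sum()>15:
        rr=np.sort(rho[k]);print(round(t,2),rr[[0,-1]].round(4),end=' ')
        o.append(c0+rr[-1]*np.array([np.cos(t),np.sin(t)]))
o=np.array(o)
s=least_squares(lambda q:np.hypot(*(o-q[:2]).T)-.098,c0,loss='soft_l1',f_scale=.001);print('\nc',s.x,np.abs(s.fun).mean())
print('red mean',r.mean(0),len(r),'angle',np.arctan2(*(r.mean(0)-s.x)[::-1]), 'r',np.hypot(*(r-s.x).T).min(),np.hypot(*(r-s.x).T).max())
E
```

```text
clock: 4.13
position: [0.6207, 0.0993, 0.0547]
ee_rot: [0.143, 0.693, -0.144, 0.692]
ft_force: [0.2, -0.3, 0.4]
grip_width: 0.001
-0.42 [0.089  0.0962] -0.38 [0.0878 0.0961] -0.34 [0.0882 0.0943] -0.06 [0.0934 0.106 ] -0.02 [0.0904 0.108 ] 0.02 [0.0729 0.108 ] 0.06 [0.0703 0.108 ] 0.1 [0.0702 0.1079] 0.14 [0.0698 0.108 ] 0.18 [0.0699 0.108 ] 0.22 [0.0705 0.1079] 0.26 [0.0704 0.1079] 0.3 [0.0707 0.108 ] 0.34 [0.0706 0.1078] 0.38 [0.0713 0.1077] 0.42 [0.0731 0.1078] 0.46 [0.0722 0.1079] 0.5 [0.0716 0.1079] 0.54 [0.073  0.1079] 0.58 [0.0738 0.108 ] 0.62 [0.0718 0.0984] 0.66 [0.0711 0.099 ] 0.7 [0.0713 0.0989] 0.74 [0.0715 0.0986] 0.82 [0.0714 0.0984] 0.86 [0.0714 0.099 ] 0.9 [0.0716 0.0994] 0.94 [0.0718 0.0993] 0.98 [0.072  0.0991] 1.02 [0.0718 0.0991] 1.06 [0.0717 0.0991] 1.1 [0.072  0.0995] 1.14 [0.072  0.0995] 1.18 [0.0724 0.0994] 1.22 [0.072  0.0994] 1.26 [0.0719 0.0995] 1.3 [0.072  0.0996] 1.34 [0.0721 0.0999] 1.38 [0.0724 0.108 ] 1.42 [0.0722 0.1078] 1.46 [0.0721 0.1078] 1.5 [0.0721 0.1079] 1.54 [0.0721 0.108 ] 1.58 [0.0723 0.1079] 1.62 [0.0725 0.1079] 1.66 [0.0723 0.108 ] 1.7 [0.0721 0.108 ] 1.74 [0.0721 0.108 ] 1.78 [0.0723 0.108 ] 1.82 [0.0724 0.108 ] 1.86 [0.0723 0.1078] 1.9 [0.0725 0.1078] 1.94 [0.0719 0.108 ] 1.98 [0.0723 0.108 ] 2.02 [0.0724 0.108 ] 2.06 [0.0726 0.1026] 2.1 [0.0725 0.108 ] 2.14 [0.0723 0.108 ] 2.18 [0.0722 0.0991] 2.22 [0.0724 0.0992] 2.26 [0.0725 0.0989] 2.3 [0.0728 0.0987] 2.34 [0.0725 0.0985] 2.38 [0.0725 0.0986] 2.42 [0.0725 0.0989] 2.46 [0.0726 0.0988] 2.5 [0.0731 0.098 ] 2.54 [0.0729 0.1048] 2.58 [0.0729 0.1075] 2.62 [0.0729 0.1079] 2.66 [0.0731 0.108 ] 2.7 [0.0754 0.1079] 2.74 [0.081  0.1079] 2.78 [0.0873 0.108 ] 2.82 [0.0966 0.1079] 
c [0.57000432 0.07104522] 0.004849343074790016
red mean [0.62808051 0.12403517] 607 angle 0.7396354487315587 r 0.06540547286017379 0.09140915525267743
```

View pics/w3.png

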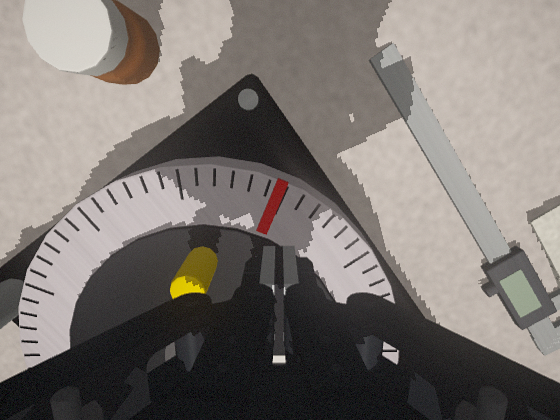

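The outer circle fit is contaminated by the table. Using only the clean arcs gives a centre of about (0.567, 0.063) and the red line at about 0.785 rad in world. The fingers at z≈55 mm sit roughly 20 mm short of the post. I'll approach in a straight line and have a script work out the arc rows.

```bash
python3 -m crank '[[1,[-0.46,0.2,0],[0,0,0]],[1,[-0.46,0.2,0],[0,0,0]],[1,[-0.46,0.2,0],[0,0,0]],[1,[-0.23,0.1,0],[0,0,0]],[1,[0,0,0],[0,0,0]],[1,[0,0,0],[0,0,0]]]'
python3 - <<'E'
from h import *
from scipy.spatial.transform import Rotation as R
c=np.array([.567,.063]);p=telemetry.get_obs()["position"][:2];d=p-c
q=lambda a:R.from_euler('z',a).as_matrix()[:2,:2]
for k in range(20): print(k+1,((q(.06*(k+1))-q(.06*k))@d*100).round(2))
E
```

```text
clock: 4.68
position: [0.6049, 0.1067, 0.0556]
ee_rot: [0.143, 0.692, -0.143, 0.693]
ft_force: [-0.5, 0.2, 0.9]
grip_width: -0.001
1 [-0.27  0.22]
2 [-0.28  0.2 ]
3 [-0.29  0.19]
4 [-0.3   0.17]
5 [-0.31  0.15]
6 [-0.32  0.13]
7 [-0.33  0.11]
8 [-0.33  0.09]
9 [-0.34  0.07]
10 [-0.34  0.05]
11 [-0.35  0.03]
12 [-0.35  0.01]
13 [-0.35 -0.01]
14 [-0.35 -0.03]
15 [-0.34 -0.05]
16 [-0.34 -0.07]
17 [-0.33 -0.09]
18 [-0.33 -0.11]
19 [-0.32 -0.13]
20 [-0.31 -0.15]
```

```bash
python3 -m crank '[[1,[-0.27,0.22,0],[0,0,0.06]],[1,[-0.28,0.2,0],[0,0,0.06]],[1,[-0.29,0.19,0],[0,0,0.06]],[1,[-0.3,0.17,0],[0,0,0.06]],[1,[-0.31,0.15,0],[0,0,0.06]],[1,[-0.32,0.13,0],[0,0,0.06]],[1,[-0.33,0.11,0],[0,0,0.06]],[1,[0,0,0],[0,0,0]]]'
python3 - <<'E'
from h import *
a=viewer.camera("wrist");save(a,"w4");b=viewer.camera("side");
print(telemetry.get_obs()["position"])
for x in (a,b): look(x,"index_tip post_mid specimen_mid".split())
E
```

```text
clock: 5.35
position: [0.5839, 0.1182, 0.0555]
ee_rot: [-0.005, 0.707, 0.005, 0.707]
ft_force: [0.6, -0.6, 0.4]
grip_width: -0.0
[0.58405243 0.11792683 0.05536801]
post_mid 0.65 [0.5628 0.117  0.0667]
specimen_mid 0.41 [0.563  0.1171 0.0648]
index_tip 0.64 [0.6395 0.0652 0.0471]
post_mid 0.58 [0.5658 0.1142 0.0659]
post_mid 0.26 [0.5657 0.0595 0.0564]
specimen_mid 0.53 [0.5658 0.0609 0.0599]
```

View pics/w4.png

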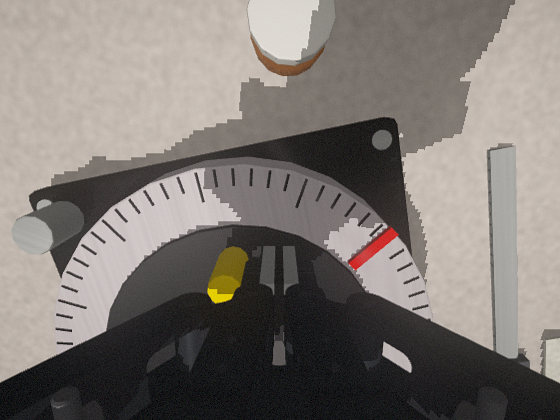

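The post at (228,275) is touching the finger, and the dial has turned to an index angle of about 0.03 rad. About 0.76 rad remains. I'll continue the arc for 0.6 rad and then look.

```bash
python3 -m crank '[[1,[-0.33,0.09,0],[0,0,0.06]],[1,[-0.34,0.07,0],[0,0,0.06]],[1,[-0.34,0.05,0],[0,0,0.06]],[1,[-0.35,0.03,0],[0,0,0.06]],[1,[-0.35,0.01,0],[0,0,0.06]],[1,[-0.35,-0.01,0],[0,0,0.06]],[1,[-0.35,-0.03,0],[0,0,0.06]],[1,[-0.34,-0.05,0],[0,0,0.06]],[1,[-0.34,-0.07,0],[0,0,0.06]],[1,[-0.33,-0.09,0],[0,0,0.06]],[1,[0,0,0],[0,0,0]],[1,[0,0,0],[0,0,0]]]'
python3 - <<'E'
from h import *
a=viewer.camera("wrist");b=viewer.camera("side");t=viewer.camera("top");save(t,"t5")
im=np.hstack([a["frame"][:,:,::-1][60:420,:560],cv2.resize(b["frame"][195:275,230:330],None,fx=2.4,fy=4.5,interpolation=2)[:360,:240,::-1]])
cv2.imwrite("pics/w5.png",im)
print(telemetry.get_obs()["position"])
for x in (a,b,t): look(x,"index_tip post_mid target_mark specimen_mid".split());print()
E
```

```text
clock: 6.75
position: [0.5499, 0.118, 0.0554]
ee_rot: [-0.212, 0.674, 0.212, 0.675]
ft_force: [0.6, 0.6, 0.4]
grip_width: -0.001
[0.54996655 0.11808811 0.05530943]
post_mid 0.88 [0.5302 0.1045 0.063 ]

index_tip 0.85 [0.6225 0.1058 0.048 ]
post_mid 0.64 [0.5327 0.1036 0.0672]
target_mark 0.49 [0.6165 0.1114 0.0512]
target_mark 0.35 [ 0.6695  0.4722 -0.0034]

index_tip 0.61 [0.623  0.1086 0.0496]
target_mark 0.56 [ 0.4572  0.3976 -0.0013]
specimen_mid 0.38 [0.5669 0.0672 0.057 ]
specimen_mid 0.36 [ 0.5695 -0.4424 -0.    ]
```

View pics/w5.png

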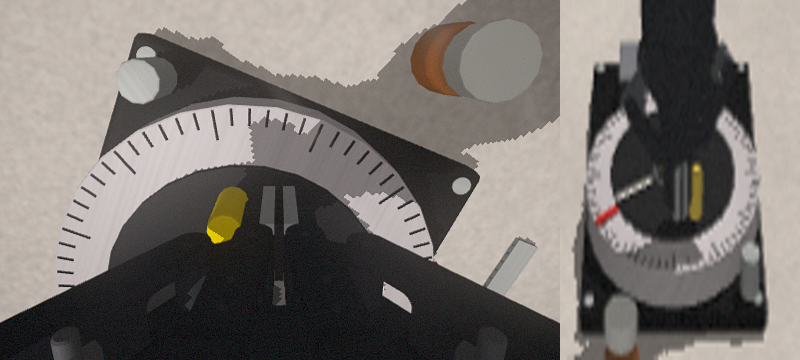

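The side view shows the index nearly at the red line, still a little clockwise of it. I'll measure both lines from the side pixels.

```bash
cat >> h.py <<'E'
def lines(p,box,c=np.array([.567,.063])):
    """angles (world) of red line and white index line about c, from bright pixels on the dial"""
    out=[]
    f=p["frame"].astype(int)
    h,wd=f.shape[:2]; v,u=np.mgrid[:h,:wd]; uv=np.c_[u.ravel(),v.ravel()]
    F=f.reshape(-1,3)
    for z,r0,r1,m in ((.047,.07,.1,np.clip(F[:,0]-F[:,1:].max(1)-40,0,None)),(.048,.032,.066,np.clip(F.min(1)-70,0,None))):
        P=ray(p,uv,z)-c; r=np.hypot(*P.T); t=np.arctan2(P[:,1],P[:,0])
        k=(r>r0)&(r<r1)&(abs(t-.75)<box)&(m>0)
        if k.sum()<3: out.append(None);continue
        X=(P[k]*m[k,None]).sum(0)/m[k].sum(); e,V=np.linalg.eigh(np.cov(P[k].T,aweights=m[k])); d=V[:,1]*np.sign(V[:,1]@X)
        out.append((k.sum(),round(np.arctan2(X[1],X[0]),4),'dir',round(np.arctan2(d[1],d[0]),4),'r',(r[k].min().round(3),r[k].max().round(3)),X.round(4)))
    return out
E
python3 - <<'E'
from h import *
for n in ("side","top"):
    p=viewer.camera(n)
    for l in lines(p,.35): print(n,l)
E
```

```text
side (np.int64(19), np.float64(0.7607), 'dir', np.float64(0.8051), 'r', (np.float64(0.071), np.float64(0.098)), array([0.0616, 0.0586]))
side (np.int64(29), np.float64(0.6337), 'dir', np.float64(0.6778), 'r', (np.float64(0.032), np.float64(0.066)), array([0.0402, 0.0295]))
top None
top (np.int64(116), np.float64(0.6556), 'dir', np.float64(2.0925), 'r', (np.float64(0.032), np.float64(0.066)), array([0.0397, 0.0306]))
```

```bash
python3 -m crank '[[1,[-0.16,-0.05,0],[0,0,0.03]],[1,[-0.16,-0.06,0],[0,0,0.03]],[1,[-0.16,-0.06,0],[0,0,0.03]],[1,[0,0,0],[0,0,0]],[1,[0,0,0],[0,0,0]]]'
python3 - <<'E'
from h import *
for n in ("side",):
    p=viewer.camera(n)
    for l in lines(p,.35): print(n,l)
E
```

```text
clock: 8.02
position: [0.5451, 0.1164, 0.0554]
ee_rot: [-0.243, 0.664, 0.243, 0.664]
ft_force: [0.6, 0.7, 0.2]
grip_width: 0.0
side (np.int64(19), np.float64(0.7611), 'dir', np.float64(0.7994), 'r', (np.float64(0.071), np.float64(0.098)), array([0.0617, 0.0588]))
side (np.int64(27), np.float64(0.7144), 'dir', np.float64(0.7543), 'r', (np.float64(0.034), np.float64(0.065)), array([0.0374, 0.0324]))
```

```bash
python3 -m crank '[[1,[-0.15,-0.06,0],[0,0,0.028]],[1,[0,0,0],[0,0,0]],[1,[0,0,0],[0,0,0]]]'
python3 -m crank '[[1,[0.4,0.2,0],[0,0,0]],[1,[0.4,0.2,0],[0,0,0]],[1,[0,0,2.5],[0,0,0]],[1,[0,0,2.5],[0,0,0]],[1,[0,1,3],[0,0,-0.1]],[1,[0,1.5,2.5],[0,0,-0.1]],[1,[0,1.5,2],[0,0,-0.1]],[1,[0,1.5,1],[0,0,-0.1]],[1,[0,0.5,0],[0,0,-0.1]],[1,[0,0,0],[0,0,0]],[1,[0,0,0],[0,0,0]]]'
python3 - <<'E'
from h import *
for n in ("side","wrist"):
    p=viewer.camera(n)
    for l in lines(p,.35): print(n,l)
save(p,"w6")
E
```

```text
clock: 8.32
position: [0.5437, 0.1158, 0.0554]
ee_rot: [-0.252, 0.661, 0.252, 0.661]
ft_force: [0.8, 1.0, -0.0]
grip_width: 0.003
clock: 9.23
position: [0.5515, 0.1798, 0.19]
ee_rot: [-0.082, 0.702, 0.082, 0.702]
ft_force: [-0.5, -1.1, -0.4]
grip_width: -0.0
side (np.int64(20), np.float64(0.7609), 'dir', np.float64(0.8022), 'r', (np.float64(0.071), np.float64(0.098)), array([0.0617, 0.0587]))
side (np.int64(28), np.float64(0.7448), 'dir', np.float64(0.7736), 'r', (np.float64(0.034), np.float64(0.065)), array([0.0361, 0.0333]))
wrist (np.int64(169), np.float64(0.789), 'dir', np.float64(0.7725), 'r', (np.float64(0.073), np.float64(0.099)), array([0.0606, 0.061 ]))
wrist (np.int64(53), np.float64(0.8074), 'dir', np.float64(0.8059), 'r', (np.float64(0.056), np.float64(0.066)), array([0.0423, 0.0442]))
```

View pics/w6.png

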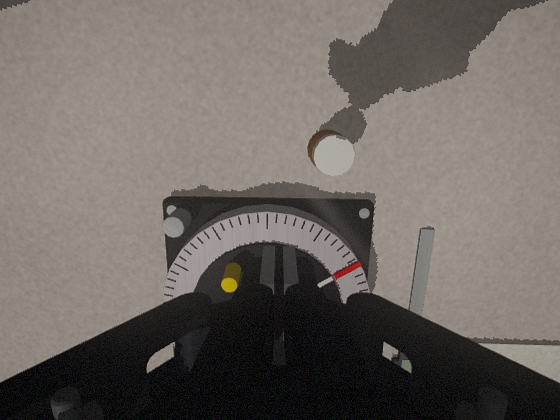

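The wrist view shows red from (359,264) to (333,277) and the index from (333,277) to (318,286), nearly aligned. The gripper hides part of it, so I'll move for a clear view.

```bash
python3 -m crank '[[1,[1.6,-2.6,1.5],[0,0,-0.06]],[1,[1.6,-2.6,1.5],[0,0,-0.06]],[1,[1.6,-2.6,1],[0,0,-0.06]],[1,[1.6,-2.6,1],[0,0,-0.05]],[1,[0.6,-2.6,0],[0,0,0]],[1,[0,0,0],[0,0,0]],[1,[0,0,0],[0,0,0]]]'
python3 - <<'E'
from h import *
p=viewer.camera("wrist")
for l in lines(p,.25): print(l)
print(pix(p,[.617,.113,.048]),telemetry.get_obs()["position"])
u,v=pix(p,[.61,.106,.048]).astype(int);u=max(u,100);v=max(v,75)
save(p,"w7full")
cv2.imwrite("pics/w7.png",cv2.resize(p["frame"][v-75:v+75,u-100:u+100,::-1],None,fx=4,fy=4,interpolation=2))
E
```

```text
clock: 9.92
position: [0.6216, 0.0467, 0.2399]
ee_rot: [0.001, 0.707, -0.001, 0.707]
ft_force: [-0.5, 0.8, 0.7]
grip_width: -0.001
(np.int64(186), np.float64(0.7854), 'dir', np.float64(0.7716), 'r', (np.float64(0.073), np.float64(0.099)), array([0.0612, 0.0612]))
(np.int64(206), np.float64(0.815), 'dir', np.float64(0.7883), 'r', (np.float64(0.032), np.float64(0.066)), array([0.0337, 0.0357]))
[273.31226075 110.35421418] [0.62128741 0.04886369 0.23971896]
```

View pics/w7.png

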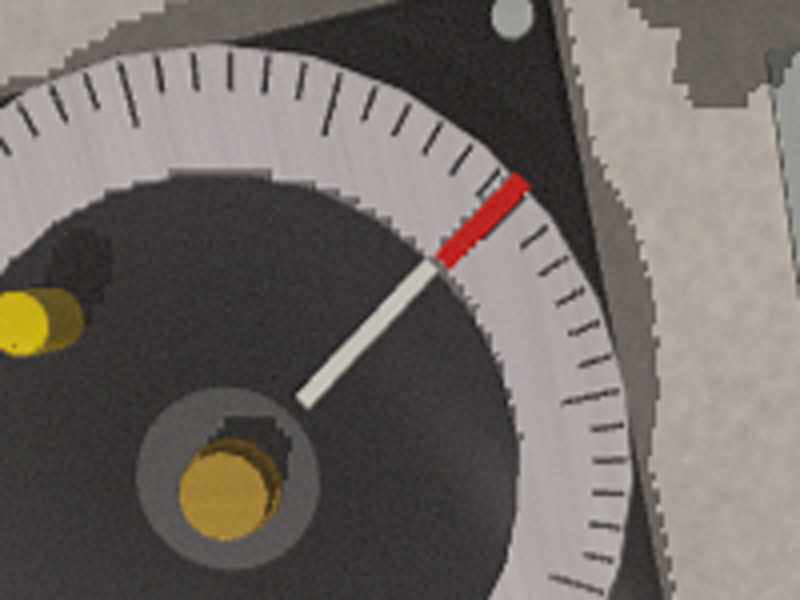

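The crop shows the index running (305,402) to (430,265) and the red line (445,260) to (520,180). The dial looks slightly past the target, by about 0.02 rad. I'll measure it exactly using the grey hub ring as the centre.

```bash
python3 - <<'E'
from h import *
p=viewer.camera("wrist");f=p["frame"].astype(int)
c0=np.array([.567,.063])
v,u=np.mgrid[:420,:560];uv=np.c_[u.ravel(),v.ravel()];P=ray(p,uv,.048);F=f.reshape(-1,3);g=F.mean(1)
d=P-c0;r=np.hypot(*d.T);th=np.arctan2(d[:,1],d[:,0])
# radial edge of ring and dial by angle bins
for lo,hi,R,name in ((.014,.03,None,'ring'),(.06,.08,None,'dial')):
    E=[]
    for t in np.arange(-3.1,3.1,.06):
        if name=='dial' and not(0.0<t<2.6) : continue
        if abs(t-.8)<.12: continue
        k=(abs(np.angle(np.exp(1j*(th-t))))<.06)&(r>lo)&(r<hi)
        if k.sum()<20: continue
        b=np.arange(lo,hi,.0008);i=np.digitize(r[k],b);pr=np.array([g[k][i==j].mean() if (i==j).any() else np.nan for j in range(1,len(b)+1)])
        dd=pr[2:]-pr[:-2]
        if np.isnan(dd).all(): continue
        j=np.nanargmin(dd) if name=='ring' else np.nanargmax(dd)
        E.append(c0+(b[j+1]+.0004)*np.array([np.cos(t),np.sin(t)]))
    E=np.array(E)
    from scipy.optimize import least_squares
    s=least_squares(lambda q:np.hypot(*(E-q[:2]).T)-q[2],[*c0,(lo+hi)/2],loss='soft_l1',f_scale=.0005)
    print(name,len(E),s.x.round(4),np.median(abs(s.fun)).round(5))
    for l in lines(p,.25,s.x[:2]): print('  ',l[:4])
E
```

```text
ring 100 [0.567  0.0646 0.0219] 0.00023
   (np.int64(184), np.float64(0.7722), 'dir', np.float64(0.7651))
   (np.int64(204), np.float64(0.7915), 'dir', np.float64(0.7899))
dial 39 [0.5675 0.0657 0.0691] 0.0002
   (np.int64(184), np.float64(0.767), 'dir', np.float64(0.7651))
   (np.int64(204), np.float64(0.7832), 'dir', np.float64(0.79))
```

Both fits agree that the dial is about 0.018 rad past the target, roughly 1 mm at the post. I'll nudge it back from the other side of the post, using the side view to track the change.

```bash
python3 -m crank '[[1,[-1.4,0.46,0],[0,0,0.1]],[1,[-1.4,0.46,-1],[0,0,0.1]],[1,[-1.4,0.46,-2],[0,0,0.1]],[1,[-1.4,0.46,-2],[0,0,0.1]],[1,[-1.4,0.46,-2],[0,0,0.1]],[1,[-1.4,0.46,-2],[0,0,0.1]],[1,[-1.4,0.46,-2],[0,0,0.1]],[1,[-1.4,0.4,-2],[0,0,0.09]],[1,[0,0,0],[0,0,0]],[1,[0,0,0],[0,0,0]]]'
python3 - <<'E'
from h import *
p=viewer.camera("wrist");look(p,["post_mid","specimen_mid"]);save(p,"w8")
for i in range(2):
    for l in lines(viewer.camera("side"),.35): print(l and l[:4])
E
```

```text
clock: 10.85
position: [0.5086, 0.0869, 0.11]
ee_rot: [-0.272, 0.653, 0.273, 0.652]
ft_force: [0.5, 0.4, 1.8]
grip_width: 0.0
post_mid 0.9 [0.5266 0.1002 0.0647]
(np.int64(19), np.float64(0.7608), 'dir', np.float64(0.802))
(np.int64(27), np.float64(0.7445), 'dir', np.float64(0.7766))
(np.int64(19), np.float64(0.7608), 'dir', np.float64(0.802))
(np.int64(28), np.float64(0.745), 'dir', np.float64(0.7761))
```

View pics/w8.png

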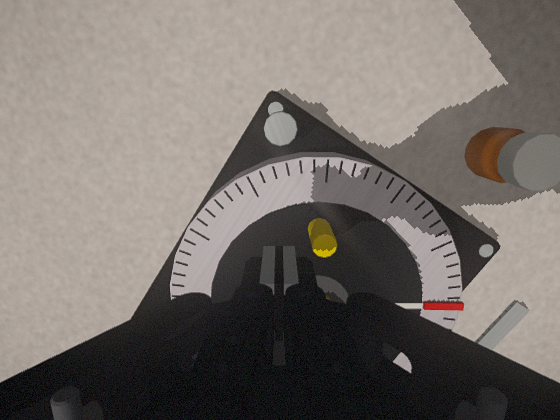

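The post is at (321,238), with index and red meeting at (423,306). The fingers are to the left. I'll back off slightly and descend.

```bash
python3 -m crank '[[1,[-0.3,-0.3,0],[0,0,0]],[1,[0,0,-1.5],[0,0,0]],[1,[0,0,-1.5],[0,0,0]],[1,[0,0,-1.5],[0,0,0]],[1,[0,0,-1],[0,0,0]],[1,[0,0,0],[0,0,0]],[1,[0.2,0.2,0],[0,0,0]],[1,[0.15,0.15,0],[0,0,0]],[1,[0,0,0],[0,0,0]],[1,[0,0,0],[0,0,0]]]'
cat > m.py <<'E'
from h import *
p=viewer.camera("wrist");look(p,["post_mid"])
for l in lines(p,.3): print('w',l and l[:4])
for l in lines(viewer.camera("side"),.35): print(l and l[:4])
E
python3 m.py
```

```text
clock: 11.93
position: [0.5107, 0.0868, 0.0561]
ee_rot: [-0.272, 0.652, 0.272, 0.653]
ft_force: [-0.3, 0.0, 0.4]
grip_width: 0.0
post_mid 0.65 [0.5255 0.0998 0.0669]
w (np.int64(68), np.float64(0.8042), 'dir', np.float64(0.2986))
w (np.int64(161), np.float64(0.8137), 'dir', np.float64(0.6159))
(np.int64(19), np.float64(0.7607), 'dir', np.float64(0.8033))
(np.int64(28), np.float64(0.7447), 'dir', np.float64(0.7749))
```

Not touching yet. I'll go on in small steps.

```bash
python3 -m crank '[[1,[0.1,0.1,0],[0,0,0]],[1,[0,0,0],[0,0,0]],[1,[0,0,0],[0,0,0]]]'; python3 m.py | tail -1
python3 -m crank '[[1,[0.1,0.1,0],[0,0,0]],[1,[0,0,0],[0,0,0]],[1,[0,0,0],[0,0,0]]]'; python3 m.py|tail -1
```

```text
clock: 12.33
position: [0.5111, 0.0876, 0.0554]
ee_rot: [-0.272, 0.653, 0.272, 0.653]
ft_force: [-0.3, 0.4, -0.2]
grip_width: 0.0
(np.int64(28), np.float64(0.7449), 'dir', np.float64(0.7751))
clock: 12.73
position: [0.5121, 0.0885, 0.0553]
ee_rot: [-0.272, 0.653, 0.272, 0.653]
ft_force: [-1.0, 0.2, 0.1]
grip_width: 0.0
(np.int64(28), np.float64(0.7447), 'dir', np.float64(0.7778))
```

```bash
python3 -m crank '[[1,[0.08,0.08,0],[0,0,0]],[1,[0,0,0],[0,0,0]],[1,[0,0,0],[0,0,0]]]'; python3 m.py | tail -1
python3 -m crank '[[1,[0.06,0.06,0],[0,0,0]],[1,[0,0,0],[0,0,0]],[1,[0,0,0],[0,0,0]]]'; python3 m.py|tail -1
```

```text
clock: 13.13
position: [0.5128, 0.0892, 0.0553]
ee_rot: [-0.272, 0.653, 0.272, 0.653]
ft_force: [-0.2, 0.1, 0.7]
grip_width: -0.004
(np.int64(28), np.float64(0.7309), 'dir', np.float64(0.7856))
clock: 13.53
position: [0.5134, 0.09, 0.0553]
ee_rot: [-0.272, 0.653, 0.272, 0.653]
ft_force: [-2.5, -0.6, -0.0]
grip_width: 0.0
(np.int64(26), np.float64(0.7124), 'dir', np.float64(0.7463))
```

That went about 0.01 further than needed. I'll back off and measure from the clear viewpoint.

```bash
python3 -m crank '[[1,[-0.4,-0.4,0],[0,0,0]],[1,[-0.4,-0.4,0.3],[0,0,0]],[1,[0,0,3],[0,0,0]],[1,[0,0,3],[0,0,0]],[1,[1.5,-0.4,3],[0,0,-0.1]],[1,[1.6,-0.4,3],[0,0,-0.1]],[1,[1.6,-0.4,2.5],[0,0,-0.1]],[1,[1.6,-0.5,2],[0,0,-0.1]],[1,[1.6,-0.5,2],[0,0,-0.1]],[1,[1.7,-0.5,0],[0,0,-0.1]],[1,[1.7,-0.5,0],[0,0,-0.1]],[1,[0,0,0],[0,0,-0.09]]]'
python3 -m crank '[[1,[0,0,0],[0,0,0]],[1,[0,0,0],[0,0,0]]]'
cat > v.py <<'E'
from h import *
p=viewer.camera("wrist")
for c in ([.567,.0646],[.5675,.0657]):
    for l in lines(p,.25,np.array(c)): print(l and l[:4])
save(p,"v")
u,v=pix(p,[.61,.106,.048]).astype(int);u=max(u,100);v=max(v,75)
cv2.imwrite("pics/w9.png",cv2.resize(p["frame"][v-75:v+75,u-100:u+100,::-1],None,fx=4,fy=4,interpolation=2))
E
python3 v.py; python3 -c "
from h import *
for l in lines(viewer.camera('side'),.35): print(l[:4])"
```

```text
clock: 14.68
position: [0.6202, 0.048, 0.2435]
ee_rot: [0.002, 0.707, -0.003, 0.708]
ft_force: [0.3, -0.6, -0.2]
grip_width: -0.0
clock: 14.85
position: [0.6181, 0.0495, 0.2434]
ee_rot: [-0.001, 0.707, 0.001, 0.707]
ft_force: [-0.0, -0.3, 0.2]
grip_width: -0.002
(np.int64(164), np.float64(0.7741), 'dir', np.float64(0.7707))
(np.int64(199), np.float64(0.762), 'dir', np.float64(0.7561))
(np.int64(164), np.float64(0.7689), 'dir', np.float64(0.7707))
(np.int64(199), np.float64(0.7528), 'dir', np.float64(0.7552))
(np.int64(19), np.float64(0.7609), 'dir', np.float64(0.8019))
(np.int64(26), np.float64(0.7124), 'dir', np.float64(0.7469))
```

View pics/w9.png

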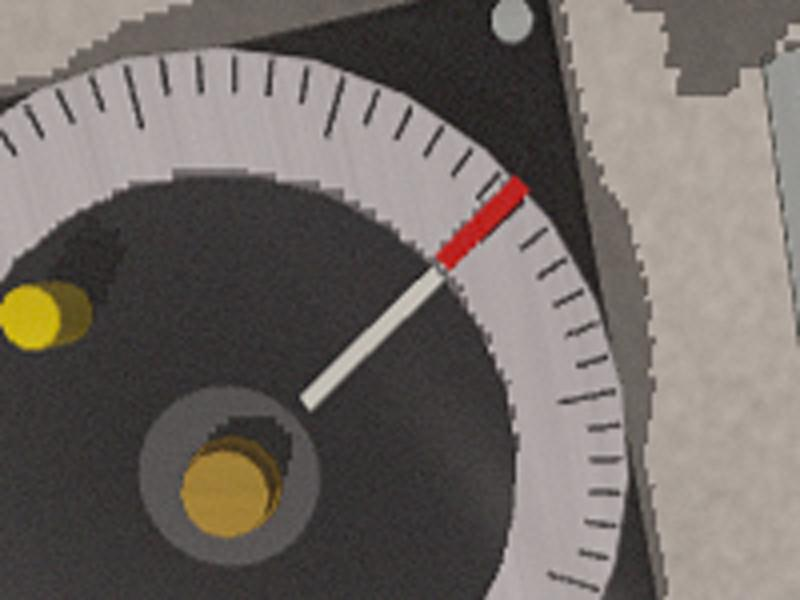

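The index is now about 0.014 rad short, which is 1 mm at its tip. One more fine nudge from the original side should do it. The side reading should go from 0.712 to about 0.726.

```bash
python3 -m crank '[[1,[-0.9,1.1,0],[0,0,0.1]],[1,[-1,1.1,-1],[0,0,0.1]],[1,[-1,1.1,-2],[0,0,0.1]],[1,[-1,1.1,-2],[0,0,0.1]],[1,[-1,1.1,-2],[0,0,0.1]],[1,[-1,1.1,-2],[0,0,0.1]],[1,[-0.4,1.1,-2],[0,0,0.1]],[1,[0,0,-2],[0,0,0.03]],[1,[0,0,0],[0,0,0]],[1,[0,0,0],[0,0,0]]]'
```

```text
clock: 15.78
position: [0.5548, 0.1265, 0.1133]
ee_rot: [-0.252, 0.661, 0.252, 0.66]
ft_force: [0.2, -0.6, 0.8]
grip_width: -0.002
```

```bash
python3 -m crank '[[1,[0,0,-1.5],[0,0,0]],[1,[0,0,-1.5],[0,0,0]],[1,[0,0,-1.5],[0,0,0]],[1,[0,0,-1.3],[0,0,0]],[1,[0,0,0],[0,0,0]],[1,[-0.2,-0.2,0],[0,0,0]],[1,[-0.2,-0.2,0],[0,0,0]],[1,[-0.2,-0.2,0],[0,0,0]],[1,[0,0,0],[0,0,0]],[1,[0,0,0],[0,0,0]]]'; python3 m.py | tail -1
```

```text
clock: 16.62
position: [0.5498, 0.1208, 0.0562]
ee_rot: [-0.252, 0.66, 0.252, 0.661]
ft_force: [-0.5, 0.9, 0.3]
grip_width: -0.002
(np.int64(26), np.float64(0.7127), 'dir', np.float64(0.7477))
```

```bash
python3 -m crank '[[1,[-0.2,-0.2,0],[0,0,0]],[1,[-0.1,-0.1,0],[0,0,0]],[1,[0,0,0],[0,0,0]],[1,[0,0,0],[0,0,0]]]'; python3 m.py | tail -1
python3 -m crank '[[1,[-0.05,-0.05,0],[0,0,0]],[1,[0,0,0],[0,0,0]],[1,[0,0,0],[0,0,0]]]'; python3 m.py | tail -1
```

```text
clock: 17.1
position: [0.5464, 0.1177, 0.0553]
ee_rot: [-0.252, 0.661, 0.252, 0.661]
ft_force: [0.3, 0.0, -0.4]
grip_width: -0.0
(np.int64(26), np.float64(0.712), 'dir', np.float64(0.7465))
clock: 17.5
position: [0.5459, 0.1174, 0.0553]
ee_rot: [-0.252, 0.661, 0.252, 0.661]
ft_force: [0.7, 0.1, 0.8]
grip_width: -0.007
(np.int64(26), np.float64(0.7125), 'dir', np.float64(0.7474))
```

```bash
python3 -m crank '[[1,[-0.05,-0.05,0],[0,0,0]],[1,[0,0,0],[0,0,0]],[1,[0,0,0],[0,0,0]]]'|sed -n 2p; python3 m.py | tail -1
```

```text
position: [0.5454, 0.1168, 0.0553]
(np.int64(26), np.float64(0.7126), 'dir', np.float64(0.7509))
```

```bash
python3 -m crank '[[1,[-0.04,-0.04,0],[0,0,0]],[1,[0,0,0],[0,0,0]],[1,[0,0,0],[0,0,0]]]'|sed -n 2p; python3 m.py | tail -1
```

```text
position: [0.5451, 0.1166, 0.0554]
(np.int64(26), np.float64(0.7124), 'dir', np.float64(0.748))
```

```bash
python3 -m crank '[[1,[-0.05,-0.05,0],[0,0,0]],[1,[0,0,0],[0,0,0]],[1,[0,0,0],[0,0,0]]]'|sed -n 2p; python3 m.py | tail -1
```

```text
position: [0.5446, 0.1161, 0.0554]
(np.int64(29), np.float64(0.7251), 'dir', np.float64(0.7887))
```

The reading is now 0.725, as aimed for. Retreating to the viewpoint.

```bash
python3 -m crank '[[1,[0.4,0.4,0],[0,0,0]],[1,[0.4,0.4,0.3],[0,0,0]],[1,[0,0,3],[0,0,0]],[1,[0,0,3],[0,0,0]],[1,[1,-1.2,3],[0,0,-0.1]],[1,[1,-1.2,3],[0,0,-0.1]],[1,[1,-1.2,2.5],[0,0,-0.1]],[1,[1,-1.2,2],[0,0,-0.1]],[1,[1,-1.2,2],[0,0,-0.1]],[1,[1,-1.2,0],[0,0,-0.1]],[1,[0.6,-0.4,0],[0,0,-0.1]],[1,[0,0,0],[0,0,-0.03]]]'
python3 -m crank '[[1,[0,0,0],[0,0,0]],[1,[0,0,0],[0,0,0]]]' | sed -n 2p
python3 v.py; python3 -c "
from h import *
p=viewer.camera('side')
for l in lines(p,.35): print(l[:4])
look(p,['clamp_tip']);look(p,['clamp_tip'],spot_in)
p=viewer.camera('top');look(p,['clamp_tip']);look(p,['clamp_tip'],spot_in)
"
```

```text
clock: 19.85
position: [0.6198, 0.0464, 0.2438]
ee_rot: [0.002, 0.707, -0.003, 0.707]
ft_force: [0.4, -0.1, -0.4]
grip_width: 0.003
position: [0.6187, 0.0484, 0.2433]
(np.int64(168), np.float64(0.7739), 'dir', np.float64(0.7682))
(np.int64(195), np.float64(0.776), 'dir', np.float64(0.7764))
(np.int64(168), np.float64(0.7687), 'dir', np.float64(0.7682))
(np.int64(194), np.float64(0.7669), 'dir', np.float64(0.7746))
(np.int64(19), np.float64(0.7611), 'dir', np.float64(0.7984))
(np.int64(29), np.float64(0.7245), 'dir', np.float64(0.7882))
clamp_tip 0.4 [ 0.5904 -0.0764  0.11  ]
clamp_tip 0.46 [ 0.5885 -0.0804  0.1147]
clamp_tip 0.33 [ 0.5681 -0.4436 -0.0025]
clamp_tip 0.47 [ 0.4434 -0.4405  0.0121]
clamp_tip 0.44 [ 0.583  -0.0739  0.119 ]
```

Index and red now agree within about 0.003 rad on centroids and 0.008 on line direction. The nets put the ball at (0.590, -0.076, 0.11), and the geometry with stage yaw ≈0.23 gives (0.591, -0.074). Next I'll position behind the lever.

```bash
python3 -m crank '[[1,[-1.2,-2.2,-0.7],[0,0,0.04]],[1,[-1.2,-2.2,-0.7],[0,0,0.04]],[1,[-1.2,-2.2,-0.7],[0,0,0.04]],[1,[-1.2,-2.2,-0.7],[0,0,0.04]],[1,[-1.2,-2.2,-0.7],[0,0,0.04]],[1,[-1.2,-2.3,-0.7],[0,0,0.03]],[1,[0,0,-2.5],[0,0,0]],[1,[0,0,-2.5],[0,0,0]],[1,[0,0,-2.5],[0,0,0]],[1,[0,0,-2.5],[0,0,0]],[1,[0,0,0],[0,0,0]],[1,[0,0,0],[0,0,0]]]'
python3 - <<'E'
from h import *
p=viewer.camera("wrist");save(p,"w10")
look(p,["clamp_tip"]);look(p,["clamp_tip"],spot_in)
E
```

```text
clock: 21.37
position: [0.5459, -0.085, 0.101]
ee_rot: [-0.081, 0.703, 0.081, 0.702]
ft_force: [0.3, -0.2, 0.8]
grip_width: -0.002
clamp_tip 0.65 [ 0.5898 -0.0715  0.109 ]
clamp_tip 0.88 [ 0.587  -0.0637  0.1163]
```

View pics/w10.png

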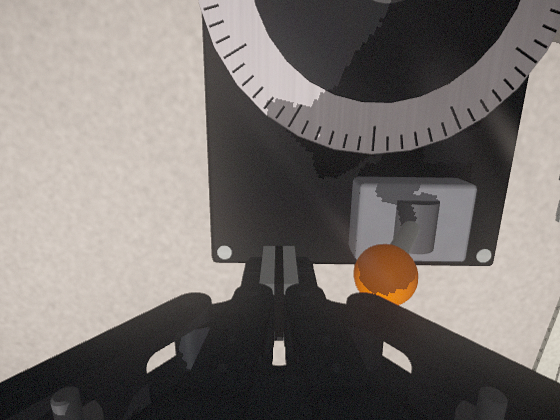

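The ball is at (385,275), right of the fingertips at (278,262), and the plate edges are square with the image, so the yaw is right. Pushing along the stage's +x.

```bash
python3 -m crank '[[1,[0.58,0.14,0],[0,0,0]],[1,[0.58,0.14,0],[0,0,0]],[1,[0.58,0.14,0],[0,0,0]],[1,[0.58,0.14,0],[0,0,0]],[1,[0.58,0.14,0],[0,0,0]],[1,[0.58,0.14,0],[0,0,0]],[1,[0.58,0.14,0],[0,0,0]],[1,[0.58,0.14,0],[0,0,0]],[1,[0.58,0.14,0],[0,0,0]],[1,[0.58,0.14,0],[0,0,0]],[1,[0.58,0.14,0],[0,0,0]],[1,[0.58,0.14,0],[0,0,0]]]'
python3 -m crank '[[1,[0.29,0.07,0],[0,0,0]],[1,[0.29,0.07,0],[0,0,0]],[1,[0.29,0.07,0],[0,0,0]],[1,[0.29,0.07,0],[0,0,0]],[1,[0.29,0.07,0],[0,0,0]],[1,[0.29,0.07,0],[0,0,0]],[1,[0,0,0],[0,0,0]]]'
python3 - <<'E'
from h import *
for n in ("wrist","side"):
    p=viewer.camera(n); look(p,["clamp_tip"]);look(p,["clamp_tip"],spot_in)
E
```

```text
clock: 22.52
position: [0.6168, -0.0681, 0.1013]
ee_rot: [-0.081, 0.702, 0.081, 0.702]
ft_force: [-1.0, -0.8, -0.5]
grip_width: -0.002
clock: 23.1
position: [0.6341, -0.0638, 0.1013]
ee_rot: [-0.081, 0.702, 0.081, 0.703]
ft_force: [0.4, 1.3, 1.0]
grip_width: -0.002
clamp_tip 0.89 [ 0.6623 -0.0558  0.1123]
clamp_tip 0.58 [ 0.6524 -0.0547  0.1175]
clamp_tip 0.56 [0.5883 0.221  0.0026]
clamp_tip 0.48 [ 0.6589 -0.0584  0.1139]
clamp_tip 0.48 [ 0.6497 -0.0556  0.1093]
```

Nearly over. I'll continue slowly until the stop shows up in the force.

```bash
python3 -m crank '[[1,[0.19,0.05,0],[0,0,0]],[1,[0.19,0.05,0],[0,0,0]],[1,[0.19,0.05,0],[0,0,0]],[1,[0,0,0],[0,0,0]],[1,[0,0,0],[0,0,0]]]' | sed -n '2p;4p'
python3 -m crank '[[1,[0.15,0.04,0],[0,0,0]],[1,[0,0,0],[0,0,0]],[1,[0,0,0],[0,0,0]]]' | sed -n '2p;4p'
```

```text
position: [0.6385, -0.0628, 0.1011]
ft_force: [-4.9, -1.0, 2.3]
position: [0.6389, -0.0628, 0.1009]
ft_force: [-10.9, -0.9, 5.3]
```

The stop is reached: the TCP is held at x=0.639 and the force has risen to 11 N. Now I'll back off and go up to the viewpoint for final checks.

```bash
python3 -m crank '[[1,[-0.6,-0.14,0],[0,0,0]],[1,[-1,-0.25,0],[0,0,0]],[1,[-1,-0.25,0],[0,0,0]],[1,[0,0,3],[0,0,0]],[1,[0,0,3],[0,0,0]],[1,[0,1.5,3],[0,0,-0.06]],[1,[0,2.2,3],[0,0,-0.06]],[1,[0,2.5,2],[0,0,-0.06]],[1,[0.3,2.5,0],[0,0,-0.05]],[1,[0.3,2.5,0],[0,0,0]],[1,[0,0,0],[0,0,0]],[1,[0,0,0],[0,0,0]]]'
python3 v.py; python3 - <<'E'
from h import *
p=viewer.camera('side')
for l in lines(p,.35): print(l[:4])
look(p,"clamp_tip spare jar caliper specimen_mid".split())
q=cv2.resize(p["frame"][170:290,220:340],(600,600),interpolation=2)
v=cv2.imread("pics/w9.png")
cv2.imwrite("pics/fin.png",np.hstack([cv2.resize(q[...,::-1],(400,400)),v[100:500,200:600]]))
E
```

```text
clock: 25.07
position: [0.6209, 0.0456, 0.2412]
ee_rot: [-0.001, 0.707, 0.001, 0.707]
ft_force: [0.0, -0.3, -0.9]
grip_width: 0.001
(np.int64(185), np.float64(0.7727), 'dir', np.float64(0.7684))
(np.int64(208), np.float64(0.7757), 'dir', np.float64(0.7694))
(np.int64(185), np.float64(0.7675), 'dir', np.float64(0.7684))
(np.int64(207), np.float64(0.7667), 'dir', np.float64(0.7697))
(np.int64(19), np.float64(0.7611), 'dir', np.float64(0.797))
(np.int64(29), np.float64(0.7249), 'dir', np.float64(0.7895))
clamp_tip 0.51 [ 0.6638 -0.059   0.1134]
spare 0.46 [0.471 0.126 0.02 ]
jar 0.7 [0.5893 0.2167 0.0007]
caliper 0.65 [7.318e-01 6.350e-02 5.000e-04]
caliper 0.31 [0.4712 0.126  0.0178]
specimen_mid 0.57 [0.5678 0.0591 0.0595]
```

The measurements settle it: the index agrees with the red line within 0.003 rad, the lever is against its stop, and the other objects are where they were. Handing in.

```bash
python3 -c "
from h import *
print(manip.hand_in())"
```

```text
the job is handed in; nothing more can be done
None
```

I pushed the dial round until the white index met the red line, locked it with the clamp lever, and handed the job in at about 25 s. The hand was clear above the stage at the end.

- **Dial:** the first push went about 0.02 rad too far. I pushed the post back from its other side, which left it about 0.014 rad short, then gave it one more fine push.
- **Alignment after locking:** in the wrist camera the index and red line agree within about 0.003 rad. The side camera's centroid reading is about 0.036 rad apart. I trusted the wrist camera because the side picture is coarse and its offset barely varied. The side reading for the index was 0.725 both before and after clamping, so clamping did not move it.
- **Clamp:** I pushed the lever until it stopped, with the force rising to about 11 N. The ball was last seen at (0.664, -0.059, 0.113), against about (0.666, -0.057, 0.110) expected for fully over.
- **Other objects:** the pin, jar, caliper and specimen read within the networks' error of where they started. I did not re-measure the loupe, marker, tray and cup, but the arm did not go near them after the first move.
- **Check that failed:** the last picture could not be viewed because I had used up the picture limit. The final state is therefore confirmed by measurements only.

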